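# Set the red guarded rocker on the dust-extraction box with a scribe

### The job

Take the orange-handled scribe out of its wooden block and, reaching in under the clear hood of the grey control box, use its point to flip the one red rocker over so that its upper end is in; do not force the switch (a press of 10 to 15 N is plenty, 30 N is too much), do not touch any switch with the gripper, and leave the five black rockers as they are. Then stand the scribe upright back in its block, fully home, and let go, leaving the glue bottle, tape roll and offcut undisturbed.

Things in the scene. Friction and masses are not known exactly. Their poses are not given: they have to be found in the camera images.
- red_bay (a point): Red rocker switch: the fixed point on the sloping face at the switch's middle. Site x points level from the box's front to its rear, y along the row. The face rises rearwards at 35 degrees: up the slope = (cos35, 0, sin35), out of the face = (-sin35, 0, cos35) in these axes. Six switches at 15 mm pitch; the red one may be anywhere in the row.
- switch_hood (a point): Clear plastic hood, fixed: middle of its free upper edge; axes as the red switch's. It runs along the whole row (112 x 3 mm), its near side 17 mm up the slope from the switch middles, and stands 32 mm straight out of the face, so the switches' upper ends are reached only with the scribe tilted to within about 12 degrees of square to the face.
- block_hole (a point): Wooden scribe block, fixed, 90 x 70 x 80 mm high (its own x, y, z): the middle of the 13 mm square hole, at the top face. The hole is 75 mm deep, its sides parallel to the block's sides.
- scribe_grip (a point): Scribe standing in the block: the middle of its orange handle, half-way up. The handle is 16 x 16 mm square, 75 mm long, sides along this point's x and y; z runs along the scribe, away from the point. Mass about 60 g. Standing in the block, the handle's lower end rests on the block's top face, so this point is 37.5 mm above it.
- scribe_tip (a point): The rounded steel point of the scribe (3 mm radius), 102.5 mm from the handle's middle along -z; the steel shaft is 6 mm thick and 65 mm long.
- red (a joint): Red rocker's angle: -0.3 rad = off (upper end proud), +0.3 = on (upper end in). At 8 mm up the slope from the pivot it takes about 4 to 7 N and 5 mm of travel into the face, stiff with friction all the way, until it meets a firm stop at +0.3; let go part-way it stays part-way.
- box_base (a point): Grey control box, fixed, about 180 x 200 x 118 mm: the middle of its underside; x points from the front (low side of the sloping face) to the rear.
- glue_mid (a point): Bystander: white glue bottle, 56 mm across, 150 mm high, the point half-way up.
- tape_mid (a point): Bystander: yellow tape roll, 100 mm across, 25 mm high, lying flat, its centre.
- offcut_mid (a point): Bystander: wood offcut, 110 x 50 x 25 mm, its centre.
- scribe: The whole scribe; origin on its axis at the handle's lower end, z away from the point.
- black1 (a joint): Angle of one of the five black rockers, same switch and size as the red one; it starts on (+0.3 rad, upper end in) and stays so.
- black2 (a joint): Angle of one of the five black rockers, same switch and size as the red one; it starts off (-0.3 rad, upper end proud) and stays so.
- black3 (a joint): Angle of one of the five black rockers, same switch and size as the red one; it starts on (+0.3 rad, upper end in) and stays so.
- black4 (a joint): Angle of one of the five black rockers, same switch and size as the red one; it starts off (-0.3 rad, upper end proud) and stays so.
- black5 (a joint): Angle of one of the five black rockers, same switch and size as the red one; it starts on (+0.3 rad, upper end in) and stays so.
- black1_mod: A black rocker switch as a whole, same size as the red one; fixed; origin on the sloping face at its middle, axes as the red one's.
- black2_mod: A black rocker switch as a whole, same size as the red one; fixed; origin on the sloping face at its middle, axes as the red one's.
- black3_mod: A black rocker switch as a whole, same size as the red one; fixed; origin on the sloping face at its middle, axes as the red one's.
- black4_mod: A black rocker switch as a whole, same size as the red one; fixed; origin on the sloping face at its middle, axes as the red one's.
- black5_mod: A black rocker switch as a whole, same size as the red one; fixed; origin on the sloping face at its middle, axes as the red one's.
- red_mod: The red switch as a whole. Its cap is 24 mm long (up the slope) x 11 mm (along the row), pivoted at its middle about y. How far it stands out is not given and differs each time (feel for it): pivot 0 to 8 mm out of the face, cap surface at its middle 4 mm further out; when off, 8 mm up the slope the cap surface is 6 to 7 mm further out than the pivot.
There are look-alikes about, which are no part of the job. There is more than one size of the scribe; the job needs the smallest.

How it is judged:
By the outcome, as a careful person would: the job done as asked, in the order asked, and still so for the second after the job is handed in, with the robot touching nothing.
It also fails if it takes over 46 s, if anything falls off the work surface, if the arm or the gripper's body presses on something with over 40 N, if the wrist force passes 120 N, or if a joint passes its speed limit or range.

### The arm

A 6-joint arm with a two-finger parallel gripper is mounted at the origin on the work surface. World frame = base frame: x ahead of the robot, y to its left, z up, the work surface at z = 0. Lengths are in m, angles in rad, forces in N, time in s.
With the tool pointing down it reaches from about 0.325 to 0.85 m from the base axis. Payload 4.4 kg.
Tool frame: the origin (TCP) lies at the very end of the fingers, on their centre line; the grasp point (between the pads) lies 19 mm behind it (manip.grip_depth is the distance from the TCP to the grasp point, in m); z points along the fingers, x is the direction in which the jaws open and shut, and the axes are right-handed (so a half turn about z gives the same grasp; the last joint's range is limited). The gripper opens to 94 mm and grips with 3 to 60 N. Pads are 16 mm wide; open, the fingers measure 119 mm over their backs; the gripper's body (75 mm by 177 mm) begins 78 mm behind the grasp point.
Start: joints at [-1.339, 0.207, 1.542, -0, 1.393, -0.15], TCP at [0.214, -0.534, 0.205] pointing down, gripper open.
Joint ranges: [-2.73, 2.73], [-0.86, 2.22], [0.23, 2.46], [-1.11, 4.25], [0.08, 2.63], [-2.82, 2.82]. Speed limits (rad/s): [2.79, 2.79, 3.14, 3.14, 3.14, 3.14].

### API

Orientations are given as a unit quaternion [w, x, y, z].
In Python, from rig import get_state, viewer, job, finder, manip gives the robot as it stands.
- The arm moves only by the tool jog_arm, never from a script. Its argument "rows" is a list that holds one entry, the list of rows, each a list of 7 numbers: the finger opening in mm, from 0 to 94, then the shift along the world's x, y, z in mm, then the turn, a rotation vector about the world's x, y, z in rad. A call has 1 to 10 rows; each row is the pose to reach, as a shift and turn from the pose measured when the call began; what a row does not reach only later rows make up. A row lasts 1/8 s, in which the tool goes at most 62.5 mm and 10.7 degrees, less where a joint would pass 70% of its speed; a pose out of reach is approached as far as the arm can. A call with a gripper value outside its range is refused whole. The fingers move at their own pace and stop on an object; the grip force is fixed at half the most. Time passes only in rows, so rows that repeat a pose let the fingers close. It gives the time, the measured TCP pose, the force and the opening at its end, in the units of the state.
- get_state(): the state, without advancing time (a new reading comes with each control period).
- viewer.camera(name): name is "side" or "top" or "wrist"; returns a dict with "pixels" (400x640x3 uint8, red, green, blue), "fovy" (degrees; the focal length in pixels is half the picture's height over the tangent of half this angle, whatever the lens; pixels are square), "cx", "cy" (the principal point, pixels), "view" (4x4, takes a point from world to camera coordinates). Camera axes: x right, y up, looking along -z (the intrinsics and any distortion apply to the point x, -y, -z); pixel columns grow to the right and rows downward; lengths in m; the calibration is good to about 2 mm. A picture is of the moment at which its call begins. There is no depth.
- job.job_done(): hands the job in, once; it reports no verdict.
Trained networks look in a picture, given as the dict that the camera call returned (one of the last four; its "shot" number tells which), for a name from the list of things; names that differ only in an ending like _2 or _b are one class to them, and where a whole thing is asked for, a point or a joint stands for the part that bears it (a point fixed in the world has none). Each returns a list of dicts, best first, with "score" (0 to 1); they miss things now and then, are a little off and sometimes report something else, mostly with a low value. They report only what shows in the picture. A call takes as long as a camera call. They do not tell look-alikes from the thing itself.
- finder.recognise(picture, query): "extent" ([left, top, width, height] in pixels, round what is visible of it).
- finder.trace(picture, query): "mask" (400x640 bool, what is visible of it) and "extent" ([left, top, width, height] in pixels, round what is visible of it).
The state is a dict: "time_s": time; "joints": joint angles; "joint_vel": joint speeds; "tau": joint torques, N m; "tool_pos": TCP position; "tool_rot": TCP orientation; "ft_force": force on the tool from outside, world axes, zero at the start; "moment": the same for the moment, N m; "gripper_width": finger opening in m.
Only numpy, scipy, OpenCV 4.12 (cv2) and the standard library are available. Lean on these libraries where they do the work, as an engineer would, in place of code of your own. Each camera call takes 0.05 s, during which the arm holds its last target. There are 200 camera calls.

## Working session

There is one attempt and no reset: what is moved stays moved. The work goes in short steps, Python scripts to look and compute and a tool call to move; the robot and the scene stay as the last step left them, time stands still between calls to the robot, and variables do not carry over. Pictures are saved under pics/ and viewed, about 8 in all and at most 12, crops included, and the job is handed in when it is done.

Besides the shell and the picture viewer there is one more tool, called after "Emit:" by a JSON object that holds its "api" and its "payload". jog_arm: Moves the arm, as the interface text tells. Its arguments: {"type":"object","properties":{"rows":{"type":"array","items":{"type":"array","items":{"type":"array","items":{"type":"number"}}}}},"required":["rows"]}

```bash
ls; mkdir -p pics; cat > h.py <<'E'
import numpy as np, cv2
from rig import get_state, viewer, job, finder, manip
def cam(n, save=None):
    p=viewer.camera(n)
    if save: cv2.imwrite('pics/'+save, p['pixels'][:,:,::-1])
    return p
def ray(p,uv):
    f=200/np.tan(np.radians(p['fovy'])/2); V=np.array(p['view'])
    d=np.array([(uv[0]-p['cx'])/f,-(uv[1]-p['cy'])/f,-1.]); R=V[:3,:3]
    return -R.T@V[:3,3], R.T@d
def atz(p,uv,z):
    o,d=ray(p,uv); return o+d*(z-o[2])/d[2]
def proj(p,X):
    f=200/np.tan(np.radians(p['fovy'])/2); V=np.array(p['view'])
    c=(V[:3,:3]@np.asarray(X,float).reshape(-1,3).T).T+V[:3,3]
    return np.c_[p['cx']-f*c[:,0]/c[:,2], p['cy']+f*c[:,1]/c[:,2]]
def tri(l):
    A=np.zeros((3,3));b=np.zeros(3)
    for p,uv in l:
        o,d=ray(p,uv);d/=np.linalg.norm(d);M=np.eye(3)-np.outer(d,d);A+=M;b+=M@o
    return np.linalg.solve(A,b)
E
python3 - <<'E'
from h import *
ims=[]
for n in ['top','side','wrist']:
    p=cam(n,n+'0.png'); print(n,{k:v for k,v in p.items() if k not in('pixels','view')}, np.round(p['view'],3).tolist())
    for q in ['scribe','scribe_grip','red_mod','red_bay','block_hole','switch_hood','glue_mid','tape_mid','offcut_mid','box_base']:
        try: print(q,[(round(r['score'],2),np.round(r['extent']).tolist()) for r in finder.recognise(p,q)][:4])
        except Exception as e: print(q,e)
    ims.append(cv2.resize(p['pixels'][:,:,::-1],(400*640//640,250)) if 0 else p['pixels'][:,:,::-1])
print(get_state())
E
```

```text
pics
top {'fovy': 42.12683031535835, 'cx': 318.47864472557865, 'cy': 189.58666332945322, 'shot': 1} [[0.015, -1.0, 0.02, -0.067], [0.983, 0.018, 0.182, -0.538], [-0.182, 0.016, 0.983, -1.349], [0.0, 0.0, 0.0, 1.0]]
scribe [(0.56, [196.0, 174.0, 15.0, 18.0]), (0.52, [174.0, 257.0, 25.0, 11.0]), (0.41, [198.0, 220.0, 12.0, 9.0])]
scribe_grip [(0.52, [173.0, 254.0, 26.0, 16.0]), (0.51, [312.0, 108.0, 92.0, 98.0]), (0.48, [192.0, 176.0, 22.0, 18.0])]
red_mod []
red_bay []
block_hole [(0.67, [193.0, 208.0, 32.0, 39.0])]
switch_hood [(0.96, [312.0, 111.0, 92.0, 92.0])]
glue_mid [(0.89, [398.0, 216.0, 24.0, 19.0])]
tape_mid [(0.93, [197.0, 123.0, 38.0, 36.0])]
offcut_mid [(0.72, [432.0, 155.0, 26.0, 39.0])]
box_base [(0.71, [313.0, 108.0, 90.0, 98.0])]
side {'fovy': 55.545031230551196, 'cx': 318.1309066574382, 'cy': 200.1412665335588, 'shot': 2} [[-0.961, -0.277, 0.003, 0.485], [0.169, -0.577, 0.799, -0.206], [-0.22, 0.768, 0.601, -0.779], [0.0, 0.0, 0.0, 1.0]]
scribe [(0.73, [366.0, 309.0, 24.0, 75.0]), (0.72, [253.0, 263.0, 19.0, 71.0]), (0.62, [317.0, 288.0, 9.0, 33.0])]
scribe_grip [(0.
[... 786 characters left out ...]
time_s': 1.65, 'joints': array([-1.33947419e+00,  2.06613093e-01,  1.54147150e+00, -2.64504891e-05,
        1.39350237e+00, -1.50509227e-01]), 'joint_vel': array([-2.27622766e-03,  6.68596059e-04,  2.82585125e-04,  2.50529014e-03,
       -8.61829792e-06, -1.06473409e-03]), 'tau': array([-1.18029278e-03, -3.70876622e+01, -2.81752110e+01,  6.96061389e-02,
        2.75829452e-02, -4.24898218e-06]), 'tool_pos': array([ 0.21423616, -0.53361343,  0.20545277]), 'tool_rot': array([ 1.14996610e-05,  8.28439767e-01, -5.60078166e-01, -6.73280834e-06]), 'ft_force': array([0.33286029, 0.14132956, 0.40730698]), 'moment': array([-0.00349322, -0.03458811, -0.00189542]), 'gripper_width': 0.09425953805345522}
```

View pics/top0.png

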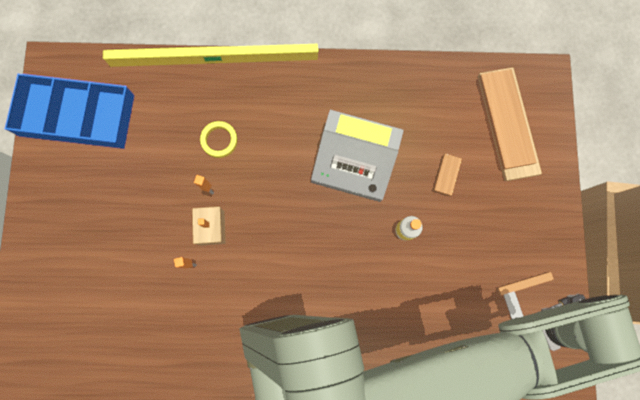

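View pics/side0.png

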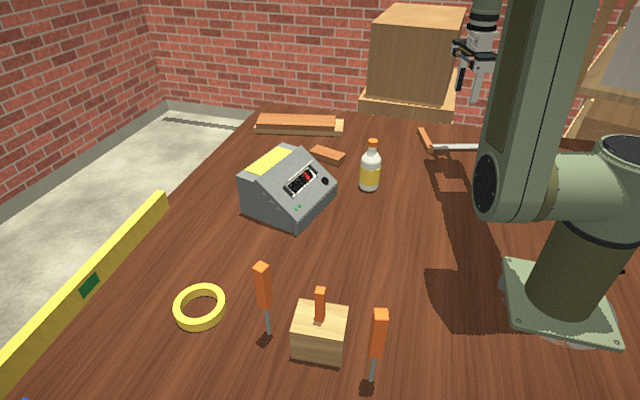

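Top view: the wooden block is at (207,225) with a scribe in it at (203,222). Two other orange scribes stand free at (202,184) and (183,262). In the side view the three handles are at (320,303) in the block, (263,290) and (380,335). The one in the block is clearly the smallest. The box is at (358,155), with the red rocker near (362,171).

```bash
python3 - <<'E'
from h import *
t=cam('top');s=cam('side')
print('hole/blocktop',atz(t,(207,225),.08))
for q in ['scribe_grip','red_mod','block_hole','box_base','glue_mid','tape_mid','offcut_mid']:
    for p,n in((t,'t'),(s,'s')):
        for r in finder.trace(p,q)[:4]:
            m=r['mask'].astype(np.uint8)
            if m.sum()<5: continue
            c=cv2.minAreaRect(np.argwhere(m)[:,::-1].astype(np.float32)); print(q,n,round(r['score'],2),np.round(r['extent']),np.round(c[0],1),np.round(c[1],1),round(c[2],1))
a=cv2.resize(t['pixels'][190:260,160:240],(480,420),interpolation=cv2.INTER_CUBIC)
b=cv2.resize(t['pixels'][105:205,308:408],(420,420),interpolation=cv2.INTER_CUBIC)
c=cv2.resize(s['pixels'][250:390,230:400],(400,329),interpolation=cv2.INTER_CUBIC)
cv2.imwrite('pics/c1.png',np.hstack([a[:,:380],b])[:,:,::-1])
# handle
print('tri handle', tri([(t,(203,222)),(s,(320,304))]))
print('glue',atz(t,(410,228),.1),'tape',atz(t,(218,139),.0125),'off',atz(t,(447,174),.02))
E
```

```text
hole/blocktop [0.43518984 0.23034748 0.08      ]
scribe_grip t 0.72 [177. 255.  21.  11.] [185. 262.] [10. 22.] 90.0
scribe_grip t 0.69 [195. 178.  19.  13.] [203.2 184.3] [21.9  9.9] 45.0
scribe_grip t 0.65 [197. 219.  12.   6.] [203.  222.5] [ 9. 12.] 90.0
scribe_grip s 0.88 [366. 305.  24.  77.] [377.4 343.9] [18.2 73.5] 7.9
scribe_grip s 0.87 [311. 288.  14.  40.] [320.  304.5] [37. 12.] 90.0
scribe_grip s 0.78 [252. 265.  21.  69.] [263.7 297.1] [72.6 17.1] 84.3
red_mod s 0.51 [306. 178.   4.   2.] [307.2 176.8] [4.4 1.7] 56.3
block_hole t 0.96 [193. 209.  34.  40.] [209. 227.] [38. 32.] 90.0
block_hole s 0.87 [292. 299.  55.  70.] [318.2 331.9] [57.  62.2] 9.0
box_base t 0.8 [312. 108.  91.  95.] [356.9 155.5] [78.2 78. ] 14.9
box_base s 0.88 [237. 143. 106.  92.] [283.4 189.7] [85.6 89.7] 44.1
glue_mid t 0.68 [395. 214.  26.  24.] [408. 228.] [22. 24.] 90.0
tape_mid t 0.81 [199. 123.  38.  34.] [218.5 139.5] [35. 35.] 90.0
tape_mid s 0.88 [174. 282.  54.  50.] [200.2 307.1] [45.2 53.4] 71.6
tape_mid s 0.69 [292. 179.  10.  12.] [296.  185.5] [10.6  3.5] 45.0
offcut_mid t 0.56 [436. 155.  28.  39.] [447.  174.6] [19.5 39.9] 14.6
offcut_mid t 0.27 [397. 216.  24.  21.] [408.5 227.5] [23. 25.] 90.0
offcut_mid s 0.8 [307. 146.  40.  19.] [326.9 155.3] [36.7 15.5] 17.5
tri handle [0.43665711 0.23274087 0.11993253]
glue [ 0.43411244 -0.2934805   0.1       ] tape [0.68553023 0.22592795 0.0125    ] off [ 0.59566179 -0.41499906  0.02      ]
```

View pics/c1.png

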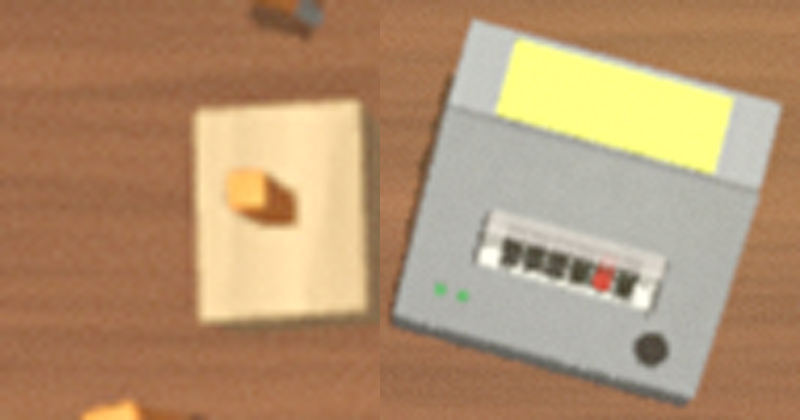

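The block shows its scribe at (250,188) in the crop, and that is the smallest of the three. Red is the 5th of 6 switches, at (602,275) in the crop. The box front faces the robot, yawed about -15°. I'll move over the box for a close wrist view first, and turn the jaws along +y on the way.

Emit:
{"api": "jog_arm", "payload": {"rows": [[[94,10,10,60,0,0,0.18],[94,60,60,120,0,0,0.36],[94,110,110,170,0,0,0.54],[94,160,160,195,0,0,0.72],[94,200,210,195,0,0,0.9],[94,240,260,195,0,0,1.08],[94,270,310,195,0,0,1.26],[94,290,350,195,0,0,1.44],[94,290,370,195,0,0,1.62],[94,290,375,195,0,0,1.8]]]}}

```text
time_s: 3.7
tool_pos: [0.5055, -0.1548, 0.4008]
tool_rot: [-0.0, 0.952, 0.307, 0.0]
ft_force: [0.6, -0.7, 0.1]
gripper_width: 0.0942
```

Emit:
{"api": "jog_arm", "payload": {"rows": [[[94,0,0,0,0,0,0.18],[94,0,0,0,0,0,0.36],[94,0,0,0,0,0,0.54],[94,0,0,0,0,0,0.72],[94,0,0,0,0,0,0.9],[94,0,0,0,0,0,0.96],[94,0,0,0,0,0,0.96]]]}}

```text
time_s: 4.58
tool_pos: [0.5054, -0.1548, 0.4008]
tool_rot: [-0.0, 0.703, 0.711, 0.0]
ft_force: [-0.6, 0.7, -0.1]
gripper_width: 0.0943
```

```bash
python3 - <<'E'
from h import *
s=get_state();print(s['time_s'],s['tool_pos'],s['tool_rot'],s['joints'])
p=cam('wrist','w1.png'); np.savez('w1.npz',**{k:p[k] for k in('pixels','view','cx','cy','fovy')})
for q in ['red_mod','black1_mod','switch_hood','box_base']:
    print(q,[(round(r['score'],2),np.round(r['extent']).tolist()) for r in finder.recognise(p,q)][:7])
print(np.round(p['view'],3).tolist())
E
```

```text
4.575 [ 0.50542603 -0.15479697  0.40078993] [-3.86994622e-04  7.02995501e-01  7.11194080e-01  3.95021617e-04] [-4.61653799e-01  2.91814064e-02  1.34537711e+00  1.01192624e-03
  1.76752226e+00 -2.04384719e+00]
red_mod [(0.61, [301.0, 215.0, 14.0, 13.0])]
black1_mod [(0.54, [319.0, 220.0, 13.0, 14.0]), (0.22, [290.0, 210.0, 9.0, 17.0])]
switch_hood [(0.9, [231.0, 160.0, 163.0, 157.0]), (0.65, [340.0, 227.0, 11.0, 11.0])]
box_base [(0.83, [233.0, 164.0, 158.0, 156.0])]
[[-0.011, 1.0, 0.001, 0.159], [-0.969, -0.01, -0.248, 0.562], [-0.248, -0.004, 0.969, -0.455], [0.0, 0.0, 0.0, 1.0]]
```

View pics/w1.png

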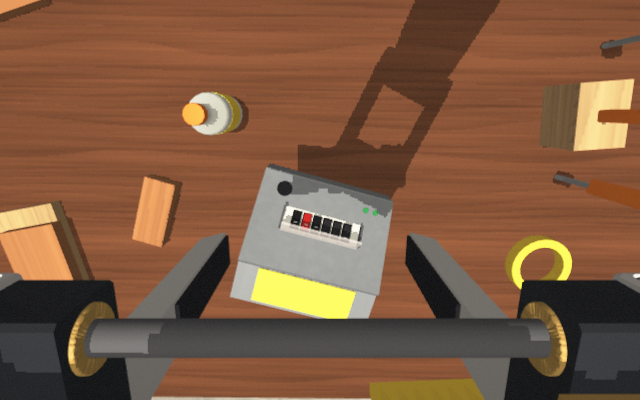

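The wrist view shows the box well: red is at (308,221), 2nd from the left in this flipped view, and the block is at (605,115). Next I go above the block.

Emit:
{"api": "jog_arm", "payload": {"rows": [[[94,-10,60,0,0,0,0],[94,-20,120,0,0,0,0],[94,-35,180,0,0,0,0],[94,-50,240,0,0,0,0],[94,-60,300,-10,0,0,0],[94,-68,350,-30,0,0,0],[94,-68,388,-70,0,0,0],[94,-68,388,-70,0,0,0],[94,-68,388,-70,0,0,0]]]}}

```text
time_s: 5.95
tool_pos: [0.4378, 0.2328, 0.3315]
tool_rot: [0.0, 0.703, 0.711, 0.001]
ft_force: [-0.0, -0.3, 1.3]
gripper_width: 0.0939
```

```bash
python3 - <<'E'
from h import *
s=get_state();print(s['time_s'],s['tool_pos'],s['tool_rot'],s['joints'])
p=cam('wrist','w2.png'); np.savez('w2.npz',**{k:p[k] for k in('pixels','view','cx','cy','fovy')})
for q in ['scribe_grip','block_hole']:
    for r in finder.trace(p,q)[:3]:
        c=cv2.minAreaRect(np.argwhere(r['mask'])[:,::-1].astype(np.float32)); print(q,round(r['score'],2),np.round(r['extent']),np.round(c[0],1),np.round(c[1],1),round(c[2],1))
print(proj(p,[[.4367,.2327,.1175],[.4367,.2327,.155],[.4367,.2327,.08]]))
E
```

```text
5.95 [0.43780287 0.23278021 0.33150271] [7.11452431e-05 7.02935853e-01 7.11253062e-01 5.13163494e-04] [ 3.13709843e-01 -3.60429583e-02  1.54702628e+00  3.45950752e-04
  1.62963243e+00 -1.26882835e+00]
scribe_grip 0.75 [307. 225.  24.  72.] [320.  259.6] [23.8 68.8] 4.8
scribe_grip 0.72 [308. 164.  18.  23.] [316. 176.] [24. 14.] 90.0
block_hole 0.94 [284. 126.  61.  82.] [316.1 167.6] [77.6 59.4] 85.2
[[316.28019566 175.97964468]
 [316.22126295 182.64033884]
 [316.32928135 170.43188147]]
```

View pics/w2.png

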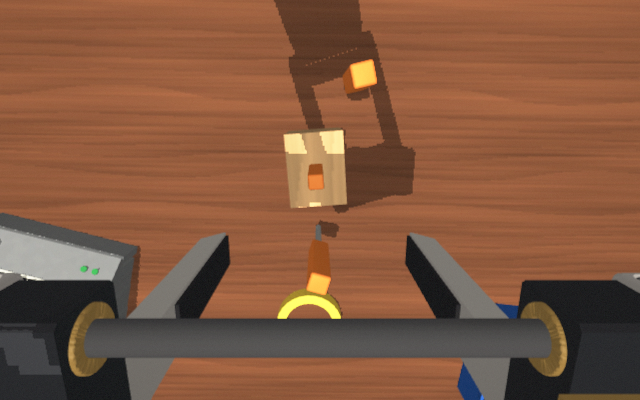

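The handle is at (316,176), exactly where the estimate (0.437, 0.233) predicts. I'll check the clearance to the two tall scribes before going down.

```bash
python3 - <<'E'
from h import *
t=cam('top');s=cam('side')
w=dict(np.load('w2.npz'))
# tall scribes: centroid of handles
A=tri([(t,(202,183.5)),(s,(263,287))]);B=tri([(t,(184,262.5)),(s,(378,333))])
print(A,B)
print('topA',atz(w,(319,284),.2),atz(w,(319,284),.15),'topB',atz(w,(365,73),.2),atz(w,(365,73),.15))
print('footA side',[atz(s,(268,334),0)],'footB',atz(s,(372,380),0))
# block top corners
c=[(284,134),(345,130),(346,206),(292,207)]
print([np.round(atz(w,u,.08),4) for u in c])
print(t['view'] is not None, [np.round(atz(t,(160+x/6,190+y/6),.08),4) for x,y in [(197,108),(360,102),(368,314),(202,322)]])
E
```

```text
[0.53322356 0.23751699 0.13530153] [0.33539113 0.27064124 0.13525416]
topA [0.525402   0.23633879 0.2       ] [0.5511543  0.23694513 0.15      ] topB [0.33611259 0.27154269 0.2       ] [0.33138709 0.27781728 0.15      ]
footA side [array([0.53511835, 0.23689221, 0.        ])] footB [0.33206944 0.27006586 0.        ]
[array([0.3938, 0.1941, 0.08  ]), array([0.3883, 0.2659, 0.08  ]), array([0.4808, 0.2699, 0.08  ]), array([0.4828, 0.203 , 0.08  ])]
True [array([0.479 , 0.2695, 0.08  ]), array([0.4829, 0.1991, 0.08  ]), array([0.391 , 0.1912, 0.08  ]), array([0.3864, 0.2619, 0.08  ])]
```

Tall scribes: about 97 mm away on either x side, tops at about 0.19 m. With the jaws along y they clear. Now I descend and grasp 5 mm above the handle's middle.

Emit:
{"api": "jog_arm", "payload": {"rows": [[[94,-1,0,-50,0,0,0.055],[94,-1,0,-100,0,0,0.055],[80,-1,0,-150,0,0,0.055],[70,-1,0,-190,0,0,0.055],[60,-1,0,-215,0,0,0.055],[50,-1,0,-228,0,0,0.055],[40,-1,0,-228,0,0,0.055],[0,-1,0,-228,0,0,0.055],[0,-1,0,-228,0,0,0.055],[0,-1,0,-228,0,0,0.055]]]}}

```text
time_s: 7.45
tool_pos: [0.438, 0.2326, 0.1051]
tool_rot: [0.001, 0.684, 0.73, 0.002]
ft_force: [-0.7, -1.1, 0.2]
gripper_width: 0.0178
```

Emit:
{"api": "jog_arm", "payload": {"rows": [[[0,0,0,0,0,0,0],[0,0,0,0,0,0,0],[0,0,0,0,0,0,0]]]}}

```text
time_s: 7.82
tool_pos: [0.4379, 0.2326, 0.105]
tool_rot: [0.001, 0.684, 0.73, 0.002]
ft_force: [-0.3, 0.6, -0.4]
gripper_width: 0.0162
```

Emit:
{"api": "jog_arm", "payload": {"rows": [[[0,0,0,15,0,0,0],[0,0,0,40,0,0,0],[0,0,0,80,0,0,0],[0,0,0,125,0,0,0],[0,0,0,170,0,0,0],[0,5,-50,190,0,0,0],[0,10,-100,195,0,0,0],[0,10,-100,195,0,0,0]]]}}

```text
time_s: 8.82
tool_pos: [0.4487, 0.1302, 0.302]
tool_rot: [0.002, 0.685, 0.728, 0.003]
ft_force: [0.3, -0.2, -0.2]
gripper_width: 0.0156
```

```bash
python3 - <<'E'
from h import *
t=cam('top');s=cam('side');w=dict(np.load('w1.npz'))
def red(p,box):
    x0,y0,x1,y1=box; I=p['pixels'][y0:y1,x0:x1].astype(int)
    wt=np.clip(I[...,0]-np.maximum(I[...,1],I[...,2])-60,0,None).astype(float)
    yy,xx=np.mgrid[y0:y1,x0:x1]; return np.array([(wt*xx).sum(),(wt*yy).sum()])/wt.sum(),(wt>0).sum()
R=[red(t,(340,155,385,185)),red(w,(285,200,345,245)),red(s,(285,165,325,200))];print(R)
P=[(t,R[0][0]),(w,R[1][0]),(s,R[2][0])]
X=tri(P);print('red',X,[np.round(proj(p,X)-u,1) for p,u in P]); print('tw',tri(P[:2]),'ws',tri(P[1:]))
# knob dark circle, label corners yaw at z=.118
def lab(p,mn):
    h=cv2.cvtColor(p['pixels'],cv2.COLOR_RGB2HSV); m=cv2.inRange(h,(22,90,150),(35,255,255)); 
    n,l,st,c=cv2.connectedComponentsWithStats(m)
    for i in range(1,n):
        if st[i,4]>mn: print(st[i],np.round(c[i],1),cv2.boxPoints(cv2.minAreaRect(np.argwhere(l==i)[:,::-1].astype(np.float32))).round(1).tolist())
for p in(t,w): lab(p,300)
c=cv2.resize(w['pixels'][155:325,225:400],(700,680),interpolation=cv2.INTER_CUBIC)[:600]
cv2.imwrite('pics/c2.png',c[:,:,::-1])
E
```

```text
[(array([360.49295775, 171.25586854]), np.int64(20)), (array([306.5372663 , 218.78006569]), np.int64(111)), (array([306.75693527, 176.26772347]), np.int64(37))]
red [ 0.5836783  -0.16745625  0.09012815] [array([[ 0.2, -0.2]]), array([[0.4, 0.2]]), array([[0.3, 0.1]])]
tw [ 0.58435788 -0.16774551  0.08613973] ws [ 0.58405992 -0.16792233  0.08984054]
[ 102   44  217   22 3376] [209.3  54.1] [[101.69999694824219, 49.20000076293945], [317.79998779296875, 42.20000076293945], [318.3999938964844, 59.20000076293945], [102.30000305175781, 66.19999694824219]]
[336 115  56  31 987] [363.4 130. ] [[335.1000061035156, 131.89999389648438], [340.0, 114.0], [391.6000061035156, 128.10000610351562], [386.70001220703125, 146.0]]
[200 121  37  31 485] [217.1 133.8] [[196.8000030517578, 123.9000015258789], [233.3000030517578, 117.80000305175781], [237.89999389648438, 145.6999969482422], [201.5, 151.8000030517578]]
[584  82  26  67 699] [596.2 118. ] [[581.9000244140625, 147.1999969482422], [598.4000244140625, 79.5999984741211], [613.5, 83.30000305175781], [597.0, 150.89999389648438]]
[ 508  238   64   51 1222] [538.6 257.6] [[503.0, 242.3000030517578], [565.5, 230.10000610351562], [574.7999877929688, 277.29998779296875], [512.2000122070312, 289.5]]
[ 251  268  105   51 3238] [302.1 294.7] [[250.6999969482422, 299.20001220703125], [258.70001220703125, 267.20001220703125], [355.6000061035156, 291.3999938964844], [347.6000061035156, 323.3999938964844]]
```

View pics/c2.png

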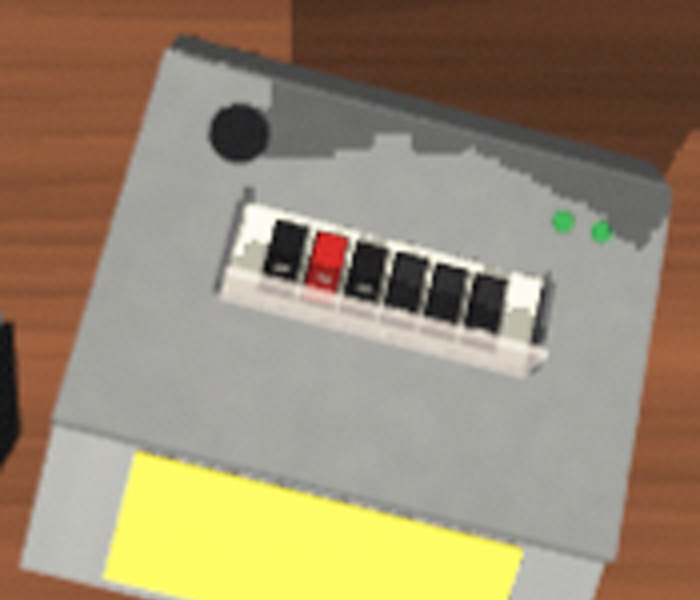

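```bash
cat >> h.py <<'E'
from scipy.spatial.transform import Rotation as Ro
def rot(q): return Ro.from_quat([q[1],q[2],q[3],q[0]])
def box_axes(psi):
    x=np.array([np.cos(psi),np.sin(psi),0]);y=np.array([-np.sin(psi),np.cos(psi),0]);z=np.array([0,0,1.])
    a=np.radians(35);u=np.cos(a)*x+np.sin(a)*z;n=-np.sin(a)*x+np.cos(a)*z
    return u,y,n
def shift(tip,Rt,L=.090):
    s=get_state();R0=rot(s['tool_rot'])
    tcp=tip-L*Rt.as_matrix()[:,2]
    return np.round((tcp-s['tool_pos'])*1000,1),np.round((Rt*R0.inv()).as_rotvec(),4)
def tool_R(psi):
    u,y,n=box_axes(psi); return Ro.from_matrix(np.c_[y,np.cross(-n,y),-n])
E
python3 - <<'E'
from h import *
w=dict(np.load('w1.npz'))
w2=dict(np.load('w2.npz'))
t=cam('top')
def yaw(p,a,b,z):
    A,B=atz(p,a,z),atz(p,b,z); d=B-A; 
    if d[1]<0:d=-d
    return np.degrees(np.arctan2(-d[0],d[1]))
print(yaw(w,(258.7,267.2),(355.6,291.4),.118),yaw(w,(250.7,299.2),(347.6,323.4),.118),yaw(t,(340,114),(391.6,128.1),.118),yaw(t,(335.1,131.9),(386.7,146),.118))
f=lambda x,y:(225+x/4-.4,155+y/4-.4)
print('row',yaw(w,f(286,250),f(487,305),.088),'ridge',yaw(w,f(60,425),f(612,560),.118),'front',yaw(w,f(170,50),f(668,185),.03))
print('ridge pts',atz(w,f(60,425),.118),atz(w,f(612,560),.118),'sw',[atz(w,f(*q),.088) for q in[(286,250),(327,262),(487,305)]])
psi=np.radians(-14.5);u,y,n=box_axes(psi)
tip=np.array([.584,-.1678,.088])-.008*n+.008*u+.045*n
print('tip',tip,shift(tip,tool_R(psi)))
E
```

```text
-14.694829965967147 -15.086362074719757 -14.751257590735506 -14.686493075859648
row -15.392308830234413 ridge -14.370562319951988 front -14.795215378597803
ridge pts [ 0.63668015 -0.25959967  0.118     ] [ 0.6862953 -0.0659484  0.118    ] sw [array([ 0.58175304, -0.18292421,  0.088     ]), array([ 0.58607553, -0.168283  ,  0.088     ]), array([ 0.60167258, -0.11056884,  0.088     ])]
tip [ 0.56979813 -0.16412715  0.12289724] (array([  72.1, -284.2, -103.7]), array([-0.0597, -0.6062, -0.3092]))
```

Emit:
{"api": "jog_arm", "payload": {"rows": [[[0,10,-50,0,-0.01,-0.1,-0.05],[0,20,-100,0,-0.02,-0.2,-0.1],[0,30,-150,0,-0.03,-0.3,-0.15],[0,40,-200,0,-0.04,-0.4,-0.2],[0,50,-250,-10,-0.05,-0.5,-0.255],[0,60,-280,-40,-0.06,-0.606,-0.309],[0,68,-284,-80,-0.06,-0.606,-0.309],[0,72,-284,-104,-0.06,-0.606,-0.309],[0,72,-284,-104,-0.06,-0.606,-0.309]]]}}

```text
time_s: 10.1
tool_pos: [0.5183, -0.1486, 0.1929]
tool_rot: [0.234, 0.754, 0.585, 0.183]
ft_force: [-0.5, 0.8, -1.8]
gripper_width: 0.016
```

```bash
python3 - <<'E'
from h import *
s=get_state();print(s['time_s'],s['tool_pos'],s['tool_rot'],s['joints'],s['ft_force'])
p=cam('wrist','w3.png'); np.savez('w3.npz',**{k:p[k] for k in('pixels','view','cx','cy','fovy')})
R=rot(s['tool_rot']).as_matrix(); tip=s['tool_pos']+.09*R[:,2]; print('tip',tip,'px',proj(p,tip), 'redpx',proj(p,[.584,-.1678,.088]))
sd=cam('side'); print('side tip px',proj(sd,tip))
a=p['pixels'][80:330,170:470]; a=cv2.resize(a,(480,400),interpolation=cv2.INTER_CUBIC)
b=cv2.resize(sd['pixels'][120:220,240:320],(320,400),interpolation=cv2.INTER_CUBIC)
cv2.imwrite('pics/c3.png',np.hstack([a,b])[:,:,::-1])
E
```

```text
10.1 [ 0.51829565 -0.14856165  0.19292102] [0.23436797 0.75442441 0.58511083 0.18319603] [-0.54927471 -0.24019143  2.13977801  0.27249095  0.67761491 -2.03201905] [-0.51672468  0.84348716 -1.84857226]
tip [ 0.56785663 -0.16109378  0.11884907] px [[316.46859211 206.21248094]] redpx [[313.60201241 192.04862894]]
side tip px [[312.09180065 169.12637636]]
```

View pics/c3.png

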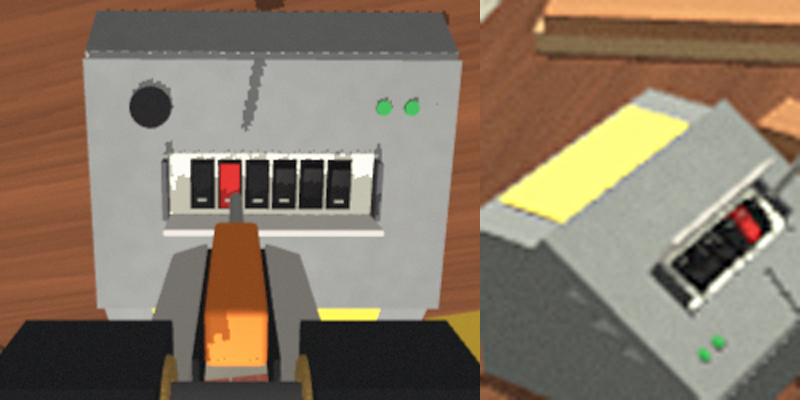

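The wrist crop shows the scribe tip at full-image pixel (317.5,200.6) and the red cap centred at (313.8,195). The tip is about 3 mm off towards +y along the row. The hood lip is near row 226. I'll turn these into 3D using the known pitch and hood width.

```bash
python3 - <<'E'
from h import *
from scipy.optimize import least_squares
s=get_state();p=dict(np.load('w3.npz'));w1=dict(np.load('w1.npz'))
g=lambda x,y:np.array([170+x/1.6-.2,80+y/1.6-.2])
f1=lambda x,y:np.array([225+x/4-.4,155+y/4-.4])
sw=[g(x,184) for x in(203,230,257.5,284.5,312,339)]; hood=[g(163,233),g(383,233)]
def model(v):
    c=v[:3];u,y,n=box_axes(v[3]); j=[-1,0,1,2,3,4]
    return np.array([c+ k*.015*y+v[4]*n for k in j]), np.array([c+.0185*u+.032*n+(1.5*.015+e*.056)*y for e in(-1,1)])
def res(v):
    S,H=model(v); r=[proj(p,S)-sw, proj(p,H)-hood]
    S1=S[[0,1,5]]; 
    return np.concatenate([np.ravel(x) for x in r]+[[ (v[4]-.008)/.002]])
v=least_squares(res,[.58,-.168,.08,np.radians(-14.7),.008]).x
print('face mid',v[:3],'yaw',np.degrees(v[3]),'cap h',v[4],'rms',np.sqrt(np.mean(res(v)**2)),np.round(res(v),1))
u,y,n=box_axes(v[3]); cap=v[:3]+v[4]*n
R=rot(s['tool_rot']).as_matrix(); tip=s['tool_pos']+.09*R[:,2]
V=p['view'];dep=-(V[:3,:3]@tip+V[:3,3])[2]
o,d=ray(p,(317.5,200.6)); tipo=o+d*dep
for nm,q in(('fk',tip),('img',tipo)): print(nm,q,'rel red u,y,n mm',np.round([(q-v[:3])@a*1000 for a in(u,y,n)],1))
print('tool z vs -n',np.degrees(np.arccos(-R[:,2]@n)),'w1 check',proj(w1,model(v)[0][[0,1,5]]),[f1(286,250),f1(327,262),f1(487,305)])
sd=cam('side');t=cam('top');print('side/top red',proj(sd,cap),proj(t,cap))
print('side tip fk/img',proj(sd,tip),proj(sd,tipo))
a=cv2.resize(sd['pixels'][145:205,280:340],(600,600),interpolation=cv2.INTER_CUBIC);cv2.imwrite('pics/c4.png',a[:,:,::-1])
E
```

```text
face mid [ 0.58976832 -0.16958339  0.08443564] yaw -14.646987901274949 cap h 0.005580634131608274 rms 0.5121320081609476 [-0.6  0.3 -0.2  0.3 -0.2  0.3  0.1  0.3  0.1  0.3  0.3  0.4  0.2 -0.9
  0.3 -0.9 -1.2]
fk [ 0.57036433 -0.16294486  0.12328139] rel red u,y,n mm [ 5.5  1.5 43.6]
img [ 0.56475829 -0.15946556  0.11604776] rel red u,y,n mm [-3.8  3.5 41.2]
tool z vs -n 0.13915816844530018 w1 check [[295.80932539 218.05824508]
 [305.98498035 220.70492949]
 [346.29448328 231.18941758]] [array([296.1, 217.1]), array([306.35, 220.1 ]), array([346.35, 230.85])]
side/top red [[306.0831023  176.27137322]] [[361.11543297 170.06144209]]
side tip fk/img [[311.33853242 167.10443112]] [[313.09030663 170.58787487]]
```

View pics/c4.png

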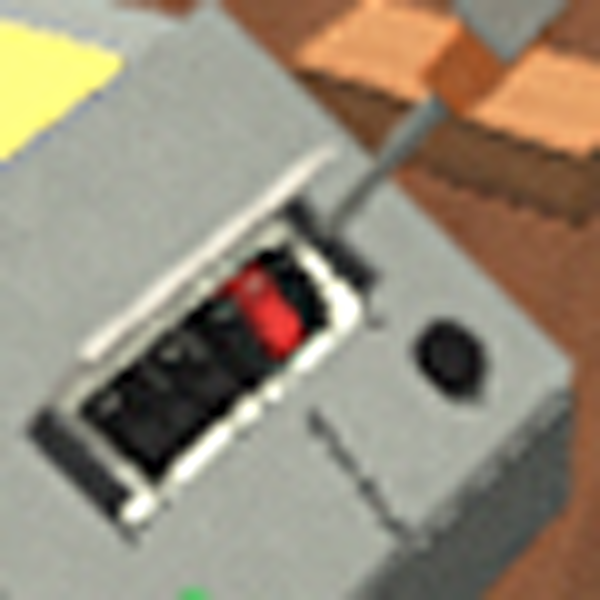

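The fit agrees with all four views to about 1 px. The image shows the real tip about 4 mm down-slope of the ideal one, so the scribe is slightly tilted in the grip. I correct for that and approach to about 22 mm off the face.

```bash
cat >> h.py <<'E'
FM=np.array([.58977,-.16958,.08444]);PSI=np.radians(-14.65);U,Y,N=box_axes(PSI)
def rel():
    s=get_state();R=rot(s['tool_rot']).as_matrix();q=s['tool_pos']+.09*R[:,2]-FM
    return s,np.array([q@U,q@Y,q@N])*1000+[-4.4,.8,0]
E
python3 - <<'E'
from h import *
s,r=rel();print(s['time_s'],s['tool_pos'],r,s['ft_force'])
d=np.array([8,0,22])-r; print('in-plane first',d[0]*U+d[1]*Y,'full',d[0]*U+d[1]*Y+d[2]*N,'N',N,'rot',(tool_R(PSI)*rot(s['tool_rot']).inv()).as_rotvec())
E
```

```text
10.3 [ 0.52090488 -0.15086683  0.19839236] [ 2.75477437  1.60855331 44.27460208] [-0.020157    0.07554152 -0.510386  ]
in-plane first [ 3.75012334 -2.642936    3.00853782] full [ 16.11094144  -5.87420931 -15.23774801] N [-0.5549288   0.14506537  0.81915204] rot [ 0.00177128  0.0023912  -0.0039128 ]
```

Emit:
{"api": "jog_arm", "payload": {"rows": [[[0,4,-2.6,3,0,0,0],[0,8,-3.5,-2,0,0,0],[0,12,-4.8,-9,0,0,0],[0,16,-5.9,-15,0,0,0],[0,16,-5.9,-15,0,0,0],[0,16,-5.9,-15,0,0,0]]]}}

```text
time_s: 11.05
tool_pos: [0.5368, -0.1567, 0.183]
tool_rot: [0.239, 0.753, 0.584, 0.185]
ft_force: [0.7, 0.4, -1.3]
gripper_width: 0.0157
```

```bash
python3 - <<'E'
from h import *
s,r=rel();print(s['time_s'],s['tool_pos'],r,s['ft_force'])
p=cam('wrist'); np.savez('w4.npz',**{k:p[k] for k in('pixels','view','cx','cy','fovy')})
print('tip pred',proj(p,FM+(r[0]*U+r[1]*Y+r[2]*N)/1000),'target cap pt n=8',proj(p,FM+.008*U+.008*N))
a=p['pixels'][150:250,260:400]; a=cv2.resize(a,(798,570),interpolation=cv2.INTER_CUBIC)
cv2.imwrite('pics/c5.png',a[:,:,::-1])
E
```

```text
11.05 [ 0.53679676 -0.15667369  0.18304872] [ 7.69581463  0.02602515 22.0444787 ] [ 0.72429207  0.43179951 -1.28667709]
tip pred [[317.55755479 200.65763118]] target cap pt n=8 [[317.48280887 196.7499518 ]]
```

View pics/c5.png

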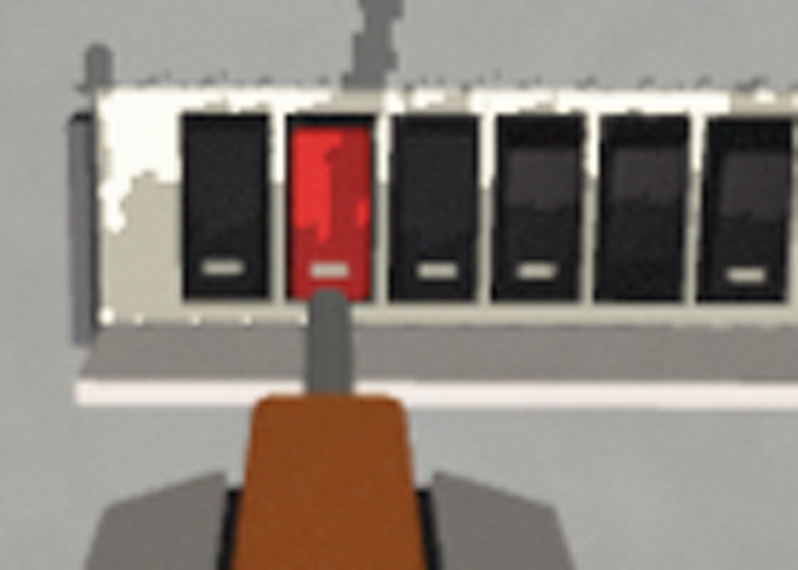

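The tip is at crop (329,292) and the red cap spans x 288–372, y 128–298. They are centred laterally, and the tip will land near the white mark at about +8 mm. I advance along the face normal in small steps, watching force.

Emit:
{"api": "jog_arm", "payload": {"rows": [[[0,1.4,-0.4,-2,0,0,0],[0,2.8,-0.7,-4.1,0,0,0],[0,2.8,-0.7,-4.1,0,0,0]]]}}

```text
time_s: 11.48
tool_pos: [0.5396, -0.1574, 0.179]
tool_rot: [0.239, 0.753, 0.584, 0.185]
ft_force: [0.9, -0.2, -0.3]
gripper_width: 0.0156
```

Emit:
{"api": "jog_arm", "payload": {"rows": [[[0,1.1,-0.3,-1.6,0,0,0],[0,1.1,-0.3,-1.6,0,0,0]]]}}

```text
time_s: 11.72
tool_pos: [0.5407, -0.1577, 0.1772]
tool_rot: [0.239, 0.753, 0.584, 0.185]
ft_force: [0.4, -0.1, 0.3]
gripper_width: 0.0155
```

```bash
python3 -c "
from h import *
s,r=rel();print(s['time_s'],s['tool_pos'],r,s['ft_force'],s['ft_force']@N)"
```

```text
11.725 [ 0.54070135 -0.15767464  0.17721255] [ 7.63688897  0.04757983 14.95177436] [ 0.44191897 -0.13569611  0.30854411] -0.012173826993966
```

Emit:
{"api": "jog_arm", "payload": {"rows": [[[0,1.1,-0.3,-1.6,0,0,0],[0,1.1,-0.3,-1.6,0,0,0]]]}}

```text
time_s: 11.98
tool_pos: [0.5418, -0.1579, 0.1754]
tool_rot: [0.238, 0.753, 0.584, 0.184]
ft_force: [0.0, 0.4, -0.5]
gripper_width: 0.016
```

Emit:
{"api": "jog_arm", "payload": {"rows": [[[0,1.1,-0.3,-1.6,0,0,0],[0,1.1,-0.3,-1.6,0,0,0]]]}}

```text
time_s: 12.22
tool_pos: [0.5433, -0.1583, 0.1744]
tool_rot: [0.239, 0.753, 0.584, 0.185]
ft_force: [-1.3, 1.3, 2.2]
gripper_width: 0.0159
```

Emit:
{"api": "jog_arm", "payload": {"rows": [[[0,0.6,-0.1,-1,0,0,0],[0,0.6,-0.1,-1,0,0,0]]]}}

```text
time_s: 12.48
tool_pos: [0.5442, -0.1586, 0.1738]
tool_rot: [0.239, 0.753, 0.584, 0.185]
ft_force: [-1.4, 0.7, 3.7]
gripper_width: 0.016
```

```bash
python3 -c "
from h import *
s,r=rel();print(s['time_s'],s['tool_pos'],r,s['ft_force'],s['ft_force']@N,s['ft_force']@U)"
```

```text
12.475 [ 0.54421603 -0.15862166  0.17380733] [8.82063904e+00 4.14915072e-03 1.00750230e+01] [-1.44256626  0.65864005  3.73099639] 3.952320736317056 0.8602947106089321
```

Emit:
{"api": "jog_arm", "payload": {"rows": [[[0,0.4,-0.1,-1.3,0,0,0],[0,0.4,-0.1,-1.3,0,0,0]]]}}

```text
time_s: 12.72
tool_pos: [0.5451, -0.1589, 0.173]
tool_rot: [0.24, 0.753, 0.584, 0.185]
ft_force: [-1.5, 0.3, 3.7]
gripper_width: 0.0156
```

Emit:
{"api": "jog_arm", "payload": {"rows": [[[0,0.4,-0.1,-1.3,0,0,0],[0,0.4,-0.1,-1.3,0,0,0]]]}}

```text
time_s: 12.98
tool_pos: [0.5459, -0.1591, 0.1721]
tool_rot: [0.24, 0.753, 0.584, 0.186]
ft_force: [-0.9, 1.4, 3.7]
gripper_width: 0.0157
```

```bash
python3 -c "
from h import *
s,r=rel();print(s['time_s'],s['tool_pos'],r,s['ft_force'],s['ft_force']@N,s['ft_force']@U)"
```

```text
12.975 [ 0.54589746 -0.15909179  0.17206708] [ 9.4543663  -0.04255806  7.64917665] [-0.86932232  1.38892713  3.71505582] 3.727092781395235 1.1541620381588162
```

Emit:
{"api": "jog_arm", "payload": {"rows": [[[0,-0.3,0.1,-2,0,0,0],[0,-0.3,0.1,-2,0,0,0]]]}}

```text
time_s: 13.22
tool_pos: [0.5464, -0.1594, 0.1709]
tool_rot: [0.241, 0.753, 0.583, 0.186]
ft_force: [0.3, 1.0, 5.2]
gripper_width: 0.016
```

```bash
python3 -c "
from h import *
s,r=rel();print(s['time_s'],s['tool_pos'],r,s['ft_force'],s['ft_force']@N,s['ft_force']@U)"
```

```text
13.225 [ 0.54636501 -0.15936281  0.17092691] [ 9.42615997 -0.22801014  6.41779998] [0.2714849  1.03098144 5.18971396] 4.250069711234434 2.9782615854347427
```

Emit:
{"api": "jog_arm", "payload": {"rows": [[[0,0.2,0,-1.4,0,0,0],[0,0.2,0,-1.4,0,0,0]]]}}

```text
time_s: 13.48
tool_pos: [0.5468, -0.1596, 0.1703]
tool_rot: [0.242, 0.753, 0.584, 0.186]
ft_force: [-4.9, 2.1, 9.7]
gripper_width: 0.016
```

```bash
python3 -c "
from h import *
s,r=rel();print(s['time_s'],s['tool_pos'],r,s['ft_force'],s['ft_force']@N,s['ft_force']@U)"
```

```text
13.475 [ 0.54678173 -0.1595652   0.17033131] [ 9.53317886 -0.34357458  5.66994038] [-4.88743401  2.14480108  9.69826471] 10.967667581293664 1.2449559297930928
```

Emit:
{"api": "jog_arm", "payload": {"rows": [[[0,0.3,0,-0.4,0,0,0],[0,0.3,0,-0.4,0,0,0]]]}}

```text
time_s: 13.72
tool_pos: [0.5469, -0.1596, 0.1704]
tool_rot: [0.242, 0.752, 0.584, 0.186]
ft_force: [-6.0, 2.9, 9.9]
gripper_width: 0.0156
```

```bash
python3 -c "
from h import *
s,r=rel();print(s['time_s'],s['tool_pos'],r,s['ft_force'],s['ft_force']@N,s['ft_force']@U)
a=-N*5;print('back 20mm',N*20,N*60)"
```

```text
13.725 [ 0.5468974  -0.15956266  0.17040042] [ 9.65313505 -0.3214046   5.66263842] [-6.00172438  2.86214178  9.9271082 ] 11.877538302211304 0.34450233285397847
back 20mm [-11.09857591   2.90130732  16.38304089] [-33.29572772   8.70392197  49.14912266]
```

It has met a firm stop: 12 N and no further motion. I back out along the normal and look.

Emit:
{"api": "jog_arm", "payload": {"rows": [[[0,-3,0.8,4,0,0,0],[0,-7,1.7,10,0,0,0],[0,-10,2.6,15,0,0,0],[0,-10,2.6,15,0,0,0]]]}}

```text
time_s: 14.22
tool_pos: [0.5367, -0.1571, 0.1858]
tool_rot: [0.242, 0.752, 0.584, 0.186]
ft_force: [0.1, 0.0, -0.2]
gripper_width: 0.016
```

```bash
python3 - <<'E'
from h import *
s,r=rel();print(s['time_s'],s['tool_pos'],r,s['ft_force'])
p=cam('wrist')
a=p['pixels'][150:250,260:400]; a=cv2.resize(a,(798,570),interpolation=cv2.INTER_CUBIC)
cv2.imwrite('pics/c6.png',a[:,:,::-1])
E
```

```text
14.225 [ 0.53674644 -0.15706978  0.18575146] [ 9.93723128 -0.50637072 24.23252214] [ 0.05776849  0.0260738  -0.19825295]
```

View pics/c6.png

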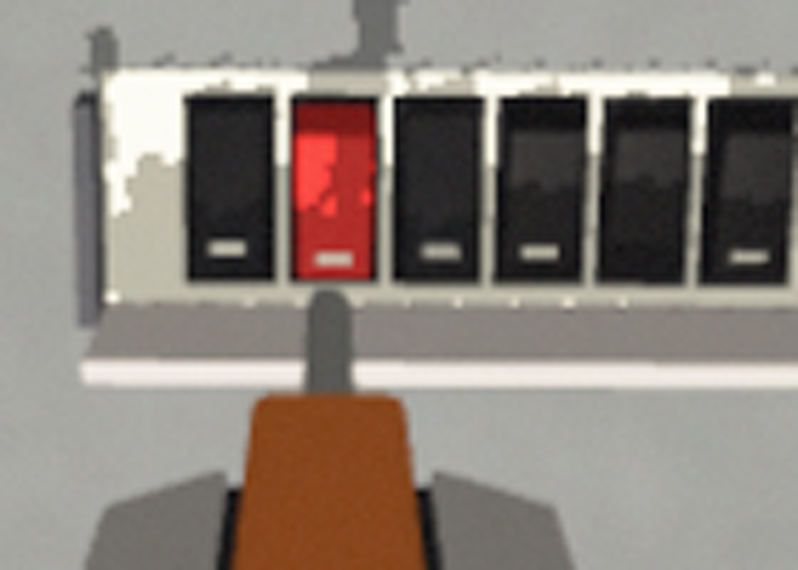

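The red cap now shows its lower end raised (dark strip at crop y 100–130) and its mark shifted to y 259. That agrees with about 5.5 mm of travel to the firm stop. The tip's place in the picture is unchanged, so the scribe did not slip. Now I go out and back towards the block.

```bash
python3 - <<'E'
from h import *
s=get_state();R0=rot(s['tool_rot']);H=rot([.001,.684,.730,.002])
yaw=lambda a:Ro.from_matrix(np.c_[[-np.sin(a),np.cos(a),0],[np.cos(a),np.sin(a),0],[0,0,-1.]])
a=np.arctan2(-H.as_matrix()[0,0],H.as_matrix()[1,0]);print('home yaw',np.degrees(a))
print((yaw(a)*R0.inv()).as_rotvec(),(np.array([.4379,.2326,.195])-s['tool_pos'])*1000)
E
```

```text
home yaw 3.726714750258096
[0.0605058  0.61948885 0.30584441] [-98.87324244 389.6134614    9.47262312]
```

Emit:
{"api": "jog_arm", "payload": {"rows": [[[0,-11,3,17,0,0,0],[0,-28,7,42,0,0,0],[0,-40,25,80,0.01,0.09,0.045],[0,-50,70,110,0.02,0.2,0.1],[0,-60,120,115,0.03,0.31,0.15],[0,-70,170,115,0.04,0.42,0.21],[0,-80,220,115,0.05,0.52,0.26],[0,-90,270,115,0.06,0.62,0.306],[0,-95,320,115,0.06,0.62,0.306],[0,-99,370,100,0.06,0.62,0.306]]]}}

```text
time_s: 15.52
tool_pos: [0.4388, 0.215, 0.2862]
tool_rot: [0.001, 0.684, 0.73, 0.001]
ft_force: [0.7, 0.2, -0.9]
gripper_width: 0.0159
```

```bash
python3 - <<'E'
from h import *
s=get_state();R0=rot(s['tool_rot']);a=np.radians(3.73)
Rh=Ro.from_matrix(np.c_[[-np.sin(a),np.cos(a),0],[np.cos(a),np.sin(a),0],[0,0,-1.]])
print(s['time_s'],s['tool_pos'],(Rh*R0.inv()).as_rotvec(),(np.array([.4379,.2326,.180])-s['tool_pos'])*1000)
E
```

```text
15.525 [0.43879073 0.21495301 0.28624002] [-0.00027235  0.00249003 -0.00023329] [  -0.89073094   17.64699279 -106.24002214]
```

Emit:
{"api": "jog_arm", "payload": {"rows": [[[0,-1,17.5,-30,0,0,0],[0,-1,17.5,-70,0,0,0],[0,-1,17.5,-95,0,0,0],[0,-1,17.5,-106,0,0,0],[0,-1,17.5,-106,0,0,0]]]}}

```text
time_s: 16.15
tool_pos: [0.4376, 0.2323, 0.1798]
tool_rot: [0.001, 0.684, 0.73, 0.0]
ft_force: [-0.5, 0.2, 0.5]
gripper_width: 0.0159
```

```bash
python3 - <<'E'
from h import *
s=get_state();print(s['time_s'],s['tool_pos'],s['tool_rot'])
R=rot(s['tool_rot']).as_matrix(); tip=s['tool_pos']+.09*R[:,2]
p=cam('wrist');sd=cam('side')
np.savez('w5.npz',**{k:p[k] for k in('pixels','view','cx','cy','fovy')});np.savez('s5.npz',**{k:sd[k] for k in('pixels','view','cx','cy','fovy')})
h=[.4367,.2327,.08]
print('wrist fk tip',proj(p,tip),'hole',proj(p,h),'side fk tip',proj(sd,tip),'hole',proj(sd,h))
a=cv2.resize(p['pixels'][150:250,270:370],(400,400),interpolation=cv2.INTER_CUBIC)
b=cv2.resize(sd['pixels'][270:370,270:370],(400,400),interpolation=cv2.INTER_CUBIC)
c=cv2.resize(sd['pixels'][155:205,275:335],(240,200),interpolation=cv2.INTER_CUBIC)
im=np.zeros((600,800,3),np.uint8);im[:400,:400]=a;im[:400,400:]=b;im[400:,:240]=c
cv2.imwrite('pics/c7.png',im[:,:,::-1])
E
```

```text
16.15 [0.43758572 0.23233514 0.17975364] [5.11423356e-04 6.83698424e-01 7.29764355e-01 4.35172039e-04]
wrist fk tip [[316.18182329 206.05030216]] hole [[316.75672818 201.69443995]] side fk tip [[318.53331369 314.76735477]] hole [[319.02164966 318.60813262]]
```

View pics/c7.png

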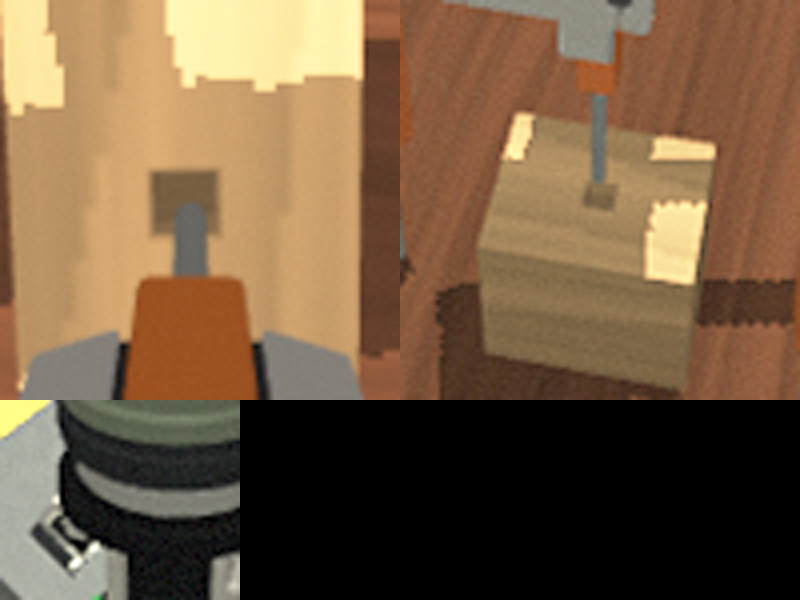

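The wrist crop shows the hole at x 150–219, y 170–235, with the tip over it and centred to 1–2 mm. It also shows that the (317.5,200.6) I took for the tip is the silhouette's edge. So my press was about 2 mm further up-slope than planned, near the cap's end. While I still hold the scribe I'll go back and press gently once more at about 7.5 mm, to be sure the rocker is fully on.

```bash
sed -i 's/\[-4.4,.8,0\]/[-2.1,.8,0]/' h.py; python3 - <<'E'
from h import *
s,r=rel();R=tool_R(PSI)
off=(-2.1*U+.8*Y)/1000
for n in(45,22):
  print(n,shift(FM+(7*U+0*Y+n*N)/1000-off,R))
E
```

```text
45 (array([  83.1, -385.3,   18.8]), array([-0.0586, -0.6059, -0.3112]))
22 (array([ 9.580e+01, -3.887e+02, -1.000e-01]), array([-0.0586, -0.6059, -0.3112]))
```

Emit:
{"api": "jog_arm", "payload": {"rows": [[[0,0,0,50,0,0,0],[0,0,-10,100,0,0,0],[0,15,-60,115,-0.01,-0.1,-0.05],[0,30,-115,115,-0.02,-0.2,-0.1],[0,40,-170,115,-0.03,-0.3,-0.15],[0,55,-225,115,-0.04,-0.4,-0.2],[0,65,-280,115,-0.05,-0.5,-0.26],[0,75,-335,100,-0.059,-0.606,-0.311],[0,80,-380,70,-0.059,-0.606,-0.311],[0,80,-385,40,-0.059,-0.606,-0.311]]]}}

```text
time_s: 17.5
tool_pos: [0.5193, -0.1565, 0.2235]
tool_rot: [0.241, 0.756, 0.581, 0.184]
ft_force: [0.3, 0.0, -0.5]
gripper_width: 0.0159
```

```bash
python3 - <<'E'
from h import *
s,r=rel();R=tool_R(PSI);print(s['time_s'],r,s['ft_force'])
off=(-2.1*U+.8*Y)/1000
for n in(45,18):
  print(n,shift(FM+(7*U+0*Y+n*N)/1000-off,R))
E
```

```text
17.5 [19.56889595 -4.77053234 64.92573477] [ 0.2509987   0.04222056 -0.49624635]
45 (array([  2.5,   3.8, -23.3]), array([0.0033, 0.0041, 0.0055]))
18 (array([ 17.5,  -0.1, -45.4]), array([0.0033, 0.0041, 0.0055]))
```

Emit:
{"api": "jog_arm", "payload": {"rows": [[[0,2.5,3.8,-15,0.0033,0.0041,0.0055],[0,2.5,3.8,-23.3,0.0033,0.0041,0.0055],[0,2.5,3.8,-23.3,0.0033,0.0041,0.0055],[0,7,2.5,-30,0.0033,0.0041,0.0055],[0,13,1,-39,0.0033,0.0041,0.0055],[0,17.5,0,-45.4,0.0033,0.0041,0.0055],[0,17.5,0,-45.4,0.0033,0.0041,0.0055]]]}}

```text
time_s: 18.38
tool_pos: [0.5367, -0.1561, 0.177]
tool_rot: [0.237, 0.755, 0.583, 0.183]
ft_force: [-1.6, 1.4, -0.5]
gripper_width: 0.0158
```

```bash
python3 - <<'E'
from h import *
s,r=rel();print(s['time_s'],r,s['ft_force'],s['tool_rot'])
p=cam('wrist');np.savez('w6.npz',**{k:p[k] for k in('pixels','view','cx','cy','fovy')})
a=cv2.resize(p['pixels'][150:250,260:400],(798,570),interpolation=cv2.INTER_CUBIC);cv2.imwrite('pics/c8.png',a[:,:,::-1])
h=p['pixels'][150:250].astype(int)
m=(h[...,0]-h[...,1]>60)&(h[...,2]<90); ys,xs=np.where(m[:,300:335]);print('red rows',ys.min()+150,ys.max()+150,'cols',xs.min()+300,xs.max()+300)
for u,n in((-12,2),(-12,7.5),(12,0),(12,4),(8,5.5)): print(u,n,proj(p,FM+(u*U+n*N)/1000))
E
```

```text
18.375 [ 5.9193064   0.44104191 17.20115513] [-1.60541792  1.44809473 -0.50307253] [0.23708525 0.7550174  0.58316008 0.18347652]
red rows 178 249 cols 302 332
-12 2 [[316.93639377 177.27227022]]
-12 7.5 [[316.93574852 178.52472769]]
12 0 [[316.96280017 205.53594618]]
12 4 [[316.9626955  206.79216024]]
8 5.5 [[316.95828605 202.48648676]]
```

Emit:
{"api": "jog_arm", "payload": {"rows": [[[0,1.8,-0.7,-2.2,0,0,0],[0,3.5,-1.2,-4.5,0,0,0],[0,3.5,-1.2,-4.5,0,0,0]]]}}

```text
time_s: 18.8
tool_pos: [0.5402, -0.1575, 0.1727]
tool_rot: [0.237, 0.755, 0.583, 0.184]
ft_force: [0.2, 0.1, -1.0]
gripper_width: 0.016
```

Emit:
{"api": "jog_arm", "payload": {"rows": [[[0,0.8,-0.2,-1.2,0,0,0],[0,0.8,-0.2,-1.2,0,0,0]]]}}

```text
time_s: 19.05
tool_pos: [0.541, -0.1577, 0.1715]
tool_rot: [0.237, 0.755, 0.583, 0.184]
ft_force: [-0.8, -0.8, -1.1]
gripper_width: 0.0159
```

```bash
python3 -c "
from h import *
s,r=rel();print(s['time_s'],r,s['ft_force'],s['ft_force']@N,s['ft_force']@U)"
```

```text
19.05 [6.61281395e+00 1.02727069e-03 1.01233163e+01] [-0.8287042  -0.77867019 -1.09858299] -0.5529927508879803 -1.1255654961740955
```

Emit:
{"api": "jog_arm", "payload": {"rows": [[[0,0.8,-0.2,-1.2,0,0,0],[0,0.8,-0.2,-1.2,0,0,0]]]}}

```text
time_s: 19.3
tool_pos: [0.5417, -0.1578, 0.1702]
tool_rot: [0.237, 0.755, 0.583, 0.183]
ft_force: [-0.7, -0.1, -1.1]
gripper_width: 0.0162
```

Emit:
{"api": "jog_arm", "payload": {"rows": [[[0,0.6,-0.1,-0.8,0,0,0],[0,0.6,-0.1,-0.8,0,0,0]]]}}

```text
time_s: 19.55
tool_pos: [0.5424, -0.158, 0.1696]
tool_rot: [0.237, 0.755, 0.583, 0.183]
ft_force: [-3.7, 0.1, 3.0]
gripper_width: 0.016
```

Emit:
{"api": "jog_arm", "payload": {"rows": [[[0,0.6,-0.1,-0.8,0,0,0],[0,0.6,-0.1,-0.8,0,0,0]]]}}

```text
time_s: 19.8
tool_pos: [0.5427, -0.158, 0.1694]
tool_rot: [0.237, 0.755, 0.584, 0.183]
ft_force: [-8.6, 1.8, 7.9]
gripper_width: 0.0159
```

```bash
python3 -c "
from h import *
s,r=rel();print(s['time_s'],r,s['ft_force'],s['ft_force']@N,s['ft_force']@U)"
```

```text
19.8 [6.74467781 0.10421353 7.34580315] [-8.60103232  1.80209783  7.86626706] 11.478051231665212 -2.6779378868524812
```

It met a firm stop straight away at about 7.4 mm (4.5 N to 11.5 N within 0.35 mm) with no soft travel. So the rocker was already fully on. I retreat and return to the block.

Emit:
{"api": "jog_arm", "payload": {"rows": [[[0,-4,1,5.5,0,0,0],[0,-14,3.6,20,0,0,0],[0,-28,7,42,0,0,0],[0,-36,20,80,0.01,0.09,0.045],[0,-50,70,115,0.02,0.2,0.1],[0,-60,120,125,0.03,0.31,0.15],[0,-70,170,125,0.04,0.42,0.21],[0,-80,220,125,0.05,0.52,0.26],[0,-90,270,125,0.06,0.61,0.306],[0,-100,325,125,0.06,0.61,0.306]]]}}

```text
time_s: 21.05
tool_pos: [0.4437, 0.1685, 0.2942]
tool_rot: [-0.001, 0.686, 0.728, -0.0]
ft_force: [0.6, 0.8, -1.9]
gripper_width: 0.0157
```

```bash
python3 - <<'E'
from h import *
s=get_state();R0=rot(s['tool_rot']);a=np.radians(3.73)
Rh=Ro.from_matrix(np.c_[[-np.sin(a),np.cos(a),0],[np.cos(a),np.sin(a),0],[0,0,-1.]])
print(s['time_s'],s['tool_pos'],(Rh*R0.inv()).as_rotvec(),(np.array([.4379,.2326,.180])-s['tool_pos'])*1000)
E
```

```text
21.05 [0.44369385 0.16847908 0.2941859 ] [-0.00072164 -0.00158444  0.00495868] [  -5.7938497    64.12092423 -114.18589533]
```

Emit:
{"api": "jog_arm", "payload": {"rows": [[[0,-4,50,0,0,0,0.005],[0,-5.7,63.3,-40,0,0,0.005],[0,-5.7,63.3,-85,0,0,0.005],[0,-5.7,63.3,-110,0,0,0.005],[0,-5.7,63.3,-114,0,0,0.005],[0,-5.7,63.3,-114,0,0,0.005]]]}}

```text
time_s: 21.8
tool_pos: [0.4386, 0.232, 0.181]
tool_rot: [-0.001, 0.684, 0.73, 0.0]
ft_force: [-0.4, -0.9, -0.0]
gripper_width: 0.0162
```

```bash
python3 - <<'E'
from h import *
s=get_state();p=cam('wrist');print(s['time_s'],s['tool_pos'],s['tool_rot'],s['ft_force'])
g=cv2.cvtColor(p['pixels'],cv2.COLOR_RGB2GRAY)[185:225,300:335]
# hole columns/rows
print('row194',g[9].tolist());print('col309',g[:,9].tolist());print('col322',g[:,22].tolist());print('row206',g[21].tolist())
E
```

```text
21.8 [0.43861094 0.23197273 0.18097467] [-5.63792447e-04  6.83781646e-01  7.29686378e-01  3.63415861e-04] [-0.3511748  -0.86205294 -0.03642352]
row194 [173, 174, 177, 176, 178, 177, 174, 157, 126, 94, 97, 98, 97, 100, 100, 100, 98, 100, 101, 101, 101, 100, 100, 100, 113, 151, 162, 169, 166, 166, 166, 165, 163, 164, 161]
col309 [181, 183, 182, 181, 182, 171, 134, 94, 92, 94, 96, 95, 94, 96, 93, 95, 96, 94, 95, 101, 106, 112, 136, 163, 176, 180, 182, 181, 181, 181, 182, 179, 180, 164, 125, 99, 99, 99, 98, 99]
col322 [170, 170, 172, 171, 169, 154, 121, 96, 99, 100, 95, 98, 99, 99, 95, 99, 99, 108, 112, 114, 110, 117, 137, 158, 169, 164, 154, 156, 158, 158, 158, 154, 145, 137, 114, 100, 98, 98, 99, 98]
row206 [174, 176, 176, 176, 177, 178, 175, 167, 143, 112, 116, 116, 118, 115, 100, 100, 104, 104, 103, 102, 101, 104, 117, 116, 124, 151, 162, 165, 167, 166, 166, 165, 162, 161, 160]
```

Emit:
{"api": "jog_arm", "payload": {"rows": [[[0,-0.7,-1,0,0,0,0],[0,-0.7,-1,-6,0,0,0],[0,-0.7,-1,-12,0,0,0],[0,-0.7,-1,-18,0,0,0],[0,-0.7,-1,-25,0,0,0],[0,-0.7,-1,-25,0,0,0]]]}}

```text
time_s: 22.6
tool_pos: [0.4377, 0.2309, 0.1556]
tool_rot: [-0.001, 0.684, 0.73, 0.0]
ft_force: [-0.5, -0.4, -1.0]
gripper_width: 0.0158
```

Tip is 15 mm into the hole with no contact. I carry on down.

Emit:
{"api": "jog_arm", "payload": {"rows": [[[0,0,0,-8,0,0,0],[0,0,0,-16,0,0,0],[0,0,0,-24,0,0,0],[0,0,0,-32,0,0,0],[0,0,0,-40,0,0,0],[0,0,0,-46,0,0,0],[0,0,0,-46,0,0,0]]]}}

```text
time_s: 23.48
tool_pos: [0.4372, 0.2307, 0.1089]
tool_rot: [-0.001, 0.684, 0.73, -0.001]
ft_force: [1.3, -0.1, -0.3]
gripper_width: 0.0159
```

Emit:
{"api": "jog_arm", "payload": {"rows": [[[0,0,0,-2,0,0,0],[0,0,0,-3,0,0,0],[0,0,0,-3,0,0,0]]]}}

```text
time_s: 23.85
tool_pos: [0.4373, 0.2307, 0.1061]
tool_rot: [-0.001, 0.684, 0.73, -0.0]
ft_force: [0.1, -1.2, -0.3]
gripper_width: 0.0154
```

Emit:
{"api": "jog_arm", "payload": {"rows": [[[0,0,0,-1.2,0,0,0],[0,0,0,-1.2,0,0,0]]]}}

```text
time_s: 24.1
tool_pos: [0.4375, 0.2308, 0.105]
tool_rot: [-0.001, 0.684, 0.73, -0.0]
ft_force: [-0.2, 0.2, 1.1]
gripper_width: 0.0157
```

Emit:
{"api": "jog_arm", "payload": {"rows": [[[0,0,0,-0.8,0,0,0],[0,0,0,-0.8,0,0,0]]]}}

```text
time_s: 24.35
tool_pos: [0.4376, 0.2308, 0.105]
tool_rot: [-0.001, 0.684, 0.73, -0.0]
ft_force: [-2.2, -1.0, 5.0]
gripper_width: 0.0158
```

It seats at z = 0.105, the same as at pick-up, with 5 N. I release and lift away.

Emit:
{"api": "jog_arm", "payload": {"rows": [[[30,0,0,0,0,0,0],[60,0,0,0,0,0,0],[60,0,0,0,0,0,0],[60,0,0,0,0,0,0],[60,0,0,15,0,0,0],[60,0,0,45,0,0,0],[60,0,0,90,0,0,0],[60,0,0,140,0,0,0],[60,-10,0,190,0,0,0],[60,-20,0,230,0,0,0]]]}}

```text
time_s: 25.6
tool_pos: [0.4177, 0.2309, 0.3387]
tool_rot: [0.0, 0.684, 0.73, 0.001]
ft_force: [0.6, 0.0, 0.3]
gripper_width: 0.0599
```

```bash
python3 - <<'E'
from h import *
s=get_state();print(s['time_s'],s['tool_pos'],s['ft_force'],s['gripper_width'])
p=cam('wrist');sd=cam('side');t=cam('top')
H=np.array([.4367,.2327,.1175])
for n,q in(('w',p),('s',sd),('t',t)):
    print(n,'expected',proj(q,H),[(round(r['score'],2),np.round(cv2.minAreaRect(np.argwhere(r['mask'])[:,::-1].astype(np.float32))[0],1),np.round(r['extent'])) for r in finder.trace(q,'scribe_grip')[:4]])
for k in('glue_mid','tape_mid','offcut_mid'):
    print(k,[np.round(r['extent']) for r in finder.recognise(t,k)[:1]])
im=np.zeros((600,800,3),np.uint8)
R=lambda a,w,h:cv2.resize(a,(w,h),interpolation=cv2.INTER_CUBIC)
im[:300,:400]=R(p['pixels'][110:260,215:415],400,300);im[:300,400:]=R(sd['pixels'][250:370,240:400],400,300)
im[300:,:400]=R(sd['pixels'][155:205,270:337],400,300);im[300:,400:]=R(t['pixels'][100:250,180:380],400,300)
cv2.imwrite('pics/c9.png',im[:,:,::-1])
E
```

```text
25.6 [0.41770187 0.23094638 0.33865357] [0.57924039 0.04606836 0.26322504] 0.05988869589095373
w expected [[316.59051015 191.97494852]] [(0.88, array([363.7, 102.1]), array([349.,  90.,  33.,  28.])), (0.71, array([314., 272.]), array([303., 236.,  22.,  73.])), (0.59, array([316., 192.]), array([312., 180.,  13.,  24.]))]
s expected [[319.11094954 304.69913853]] [(0.83, array([377.3, 344.6]), array([368., 306.,  21.,  76.])), (0.78, array([264.1, 297.5]), array([251., 262.,  23.,  73.])), (0.55, array([320.1, 303.5]), array([308., 288.,  19.,  33.]))]
t expected [[203.2467887  222.67874677]] [(0.48, array([201.5, 182.5]), array([195., 176.,  18.,  13.]))]
glue_mid [array([396., 218.,  26.,  20.])]
tape_mid [array([201., 122.,  36.,  39.])]
offcut_mid [array([434., 156.,  26.,  38.])]
```

View pics/c9.png

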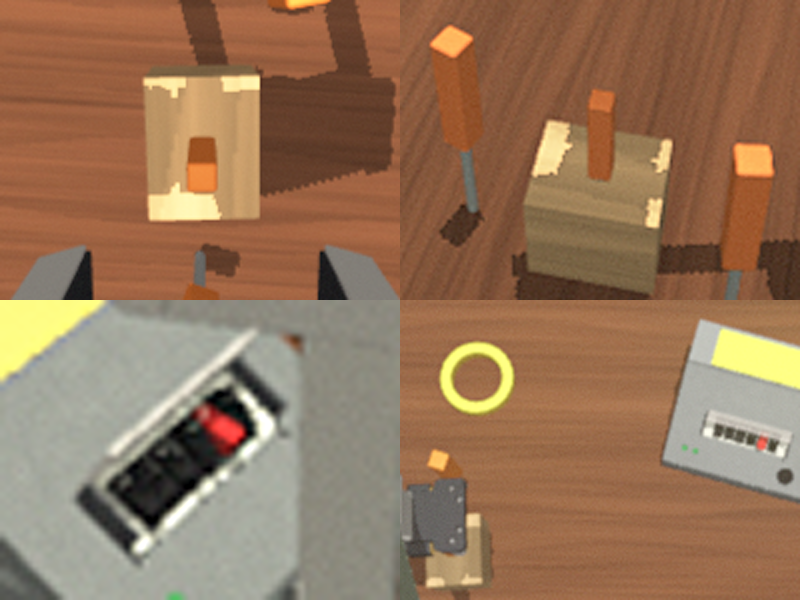

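The scribe stands upright and fully home in the block. The red rocker's lower end is now raised (side crop around (225,430)), the blacks look unchanged, and the bystanders are in place. I'm handing in.

```bash
python3 -c "
from rig import job;print(job.job_done())"
```

```text
the job is handed in; nothing more can be done
None
```

The red rocker is flipped with its upper end in, and the scribe stands back in its block, released. I handed the job in about 26 s into the run.

- **Scribe choice:** of the three orange-handled scribes, I took the one standing in the block, which was the smallest.
- **Switch:** I pressed the red rocker (2nd of six from the robot's right) with the scribe's point. It moved about 5.5 mm at roughly 4 N, then met a firm stop at about 12 N.
- **Second press:** my first press landed nearer the cap's upper end than planned, because I had misjudged the tip by about 2 mm. I pressed once more at about 7 mm up the slope. It met the firm stop straight away, 11.5 N with no soft travel, so the rocker was already fully on.
- **Scribe back in the block:** it seated at the same height as at pick-up, at about 5 N. The side and wrist views, taken with the gripper clear, show it upright and in place.
- **Bystanders:** the glue bottle, tape roll and offcut were found within a few pixels of where they started.

Not fully confirmed:
- **Black rockers:** I judged them unchanged by eye only. I did not measure their angles.
- **Red rocker's angle:** the marks on the caps alone did not clearly show it fully on. I relied on the measured travel, the firm stop and the side view, where its lower end stands raised.
- **Top view:** the arm hid the scribe there, so that camera could not check it.

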